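Hold test of a tool-case lid

TASK

Check the friction hinge of the tool case: lift the lid by its bar handle to somewhere between 30 and 65 degrees, let go completely and watch for two seconds that it stands there by itself; if it sinks, lift it higher within that range and test again. Then bring the lid down without slamming it, press with 10 to 15 N on the plate's front beside the handle for about a second to seat it (never over 25 N on the thin plate), and leave it fully shut. Leave the tape measure, sanding block and pencil lying where they are.

Things in the scene. Friction and masses are not known exactly. Their poses are not given: they have to be found in the camera images.
- case: thin black mat (230 x 330 x 4) under the grey tool case (200 deep along its x, 300 wide along its y, 75 high); fixed. Origin: centre of the mat's underside, on the bench. -x is the front, yaw up to 0.35 rad. Lid rim 91 and hinge axis 91.5 above the bench, the axis along y at x = 100. All heights vary by +-7: screw feet lift the case level by an amount this pose does not show
- lid (a joint): opening angle, rad: 0 shut (hard stop), grows as the front rises, stop at 1.6. The lid is a grey plate 204 x 304 x 14 with a black round bar handle: 12 thick, 110 long along y (posts at y = +-55), its centre 165 in front of the hinge axis and 50 above it (36 above the plate). Lid shut: bar centre at x = -65, height 141.5; plate top at height 105.5 (+-7 as for the case)
- tape_measure: yellow tape measure 40 x 80 x 66, loose, left of the case (its +y side); origin at the centre of its underside
- sanding_block: brown sanding block 65 x 100 x 28, loose, right of the case (its -y side); origin at the centre of its underside
- pencil: green pencil 117 long, 7 thick, loose, on the bench in front of the case; origin at the centre of its underside
- lid_hinge (a point): point on the mat (4 above the bench) straight below the middle of the hinge axis. Dry friction and damping in the hinge; lid weight unknown (0.4 to 0.82 kg): light lids stay at any angle and must be pushed all the way shut; heavy ones sink slowly if let go below some angle of at most 50 degrees; from 53 every lid stays. Lifting takes 5 to 10 N. Press spot: x = -75, y = +-90

How it is judged:
By the outcome, as a careful person would: the job done as asked, in the order asked, and still so for the second after the job is handed in, with the robot touching nothing.
It also fails if it takes over 72 s, if anything falls off the work surface, if the arm or the gripper's body presses on something with over 40 N, if the wrist force passes 120 N, or if a joint passes its speed limit or range.

ROBOT

A 6-joint arm with a two-finger parallel gripper is mounted at the origin on a cart in front of the work surface, level with it; the furniture and walls round the work are solid. World frame = base frame: x ahead of the robot, y to its left, z up, the work surface at z = 0. Lengths are in mm, angles in rad, forces in N, time in s.
With the tool pointing down it reaches from about 350 to 875 mm from the base axis. Payload 4.2 kg.
Tool frame: the origin (TCP) lies at the very end of the fingers, on their centre line; the grasp point (between the pads) lies 19 mm behind it; z points along the fingers, y is the line along which they close (so a half turn about z gives the same grasp; the last joint's range is limited). The gripper opens to 85 mm and grips with 20 to 120 N. Pads are 22 mm wide; open, the fingers measure 114 mm over their backs; the gripper's body (76 mm by 85 mm) begins 54 mm behind the grasp point. The pads swing forward as they close: fully open they stand 13 mm farther back than shut.
Start: joints at [1.595, 0.385, 0.008, 0, -1.194, -0.259], TCP at [145.374, 607.837, 231.312] pointing down, gripper open.
Joint ranges: [-3.14, 3.14], [-1.21, 2.06], [-1.07, 1.41], [-3.16, 2.05], [-2.99, -0.16], [-3.1, 3.1]. Speed limits (rad/s): [2.79, 2.79, 3.14, 3.14, 3.14, 3.14].

INTERFACE

Orientations are given as [roll, pitch, yaw] about the fixed x, y, z axes, in that order (R = Rz(yaw) Ry(pitch) Rx(roll)).
In Python, from bench import robot gives the robot as it stands. The module is installed in compiled form; this text tells all that it offers.
- The arm moves only by the tool step_arm, never from a script. Its argument "steps" is a list of rows, each an object with "xyz": the shift along the tool's x, y, z scaled (see below), a list of three; "delta_rot": the turn, a rotation vector about the tool's x, y, z scaled (see below), a list of three; "jaw": the opening, from 0 (shut) to 1 (fully open). In form: [{"xyz": [tx, ty, tz], "delta_rot": [ax, ay, az], "jaw": jaw}, ...]. A call has 1 to 10 rows; each row shifts and turns the commanded pose from where the row before left it, along the tool's axes as they then stand; what a row does not reach is not made up. The controller multiplies each number of a shift by 5 cm and each number of a turn by 8 degrees. A row lasts 1/10 s, in which the tool goes at most 50 mm and 8.59 degrees, less where a joint would pass 70% of its speed; a pose out of reach is approached as far as the arm can. A call with a number of a shift or a turn outside -1 to 1 is refused whole. A call with a gripper value outside its range is refused whole. The fingers move at their own pace and stop on an object; "squeeze" is the grip in N (left out, the last holds). Time passes only in rows, so rows that do not move let the fingers close. It gives the time, the measured TCP pose, the force, the opening and the grip force at its end, in the units of the state.
- robot.observe(): the state, without advancing time (a new reading comes with each control period).
- robot.capture(name): name is "scene" or "top"; returns the picture (400x640x3 uint8, red, green, blue); there is no depth.
- robot.get_calibration(name): a dict with "camera_matrix" (3x3 intrinsics, pixels), "k1" (the pictures are not rectified: a ray, as slopes to the right and down, at radius r is drawn at 1 + k1 r^2 times it, then the intrinsics apply), "extrinsics" (4x4, takes a point from world to camera coordinates). Camera axes: x right, y down, z forward; pixel columns grow to the right and rows downward; lengths in mm; the calibration is good to about 2 mm. A picture is of the moment at which its call begins. get_calibration takes no time and is no camera call.
- robot.close_job(): hands the job in; it is judged then, once.
The state is a dict: "time_s": time; "joint_positions": joint angles; "qd": joint speeds; "tau": joint torques, N m; "tcp_pos": TCP position; "orientation": TCP orientation; "wrist_force": force on the tool from outside, world axes, zero at the start; "torque": the same for the moment, N m; "finger_gap": opening from 0.0 (shut) to 1.0 (fully open); "finger_force": force on a finger pad.
Only numpy, scipy, OpenCV 4.12 (cv2) and the standard library are available. Lean on these libraries where they do the work, as an engineer would, in place of code of your own. Each camera call takes 0.05 s, during which the arm holds its last target. There are 200 camera calls.

## Working session

There is one attempt and no reset: what is moved stays moved. The work goes in short steps, Python scripts to look and compute and a tool call to move; the robot and the scene stay as the last step left them, time stands still between calls to the robot, and variables do not carry over. Pictures are saved under pics/ and viewed, at most 10 in all, crops included, and the job is handed in when it is done.

Besides the shell and the picture viewer there is one more tool, called after "Call:" as name(argument=value, ...) on one line, values as JSON. step_arm: Moves the arm, as the interface text tells. Its arguments: {"type":"object","properties":{"steps":{"type":"array"},"squeeze":{"type":"number"}},"required":["steps"]}

```bash
mkdir -p pics
python3 - <<'E'
from bench import robot
import cv2,numpy as np
print(robot.observe())
for n in("scene","top"):
    p=robot.capture(n); cv2.imwrite(f"pics/{n}0.png",p[:,:,::-1]); c=robot.get_calibration(n); print(n,c)
E
```

```text
{'time_s': 0.0, 'joint_positions': array([ 1.59456894e+00,  3.85570450e-01,  6.64034315e-03, -4.55220410e-04,
       -1.19396986e+00, -2.58619391e-01]), 'qd': array([ 0.00010578, -0.00158444, -0.00095487,  0.00019932, -0.00026275,
        0.00096779]), 'tau': array([ 3.31896456e-05, -3.92291307e+01,  1.88393015e+01,  4.18624341e+00,
       -4.70750907e-03, -3.34586630e-06]), 'tcp_pos': array([145.27923463, 607.3016723 , 230.22535209]), 'orientation': array([ 3.13945077e+00, -1.29145100e-04, -2.35014594e-01]), 'wrist_force': array([-1.54167680e-04,  4.00998584e-02,  4.63579164e-01]), 'torque': array([ 0.02744871,  0.00283915, -0.0013015 ]), 'finger_force': 0.0, 'finger_gap': 1.0009995271371033}
scene {'camera_matrix': array([[384.42960948,   0.        , 321.81496446],
       [  0.        , 384.42960948, 200.08752528],
       [  0.        ,   0.        ,   1.        ]]), 'k1': -0.07265064548695219, 'extrinsics': array([[ 6.32599285e-01, -7.74389018e-01,  1.18234278e-02,
        -3.44019310e+02],
       [-5.22968735e-01, -4.38374419e-01, -7.30979871e-01,
         3.68486711e+02],
       [ 5.71245873e-01,  4.56234061e-01, -6.82296589e-01,
         7.56654755e+02],
       [ 0.00000000e+00,  0.00000000e+00,  0.00000000e+00,
         1.00000000e+00]])}
top {'camera_matrix': array([[459.94466456,   0.        , 314.76796756],
       [  0.        , 459.94466456, 198.11128479],
       [  0.        ,   0.        ,   1.        ]]), 'k1': -0.0930888695770328, 'extrinsics': array([[-2.80339377e-02, -9.99583856e-01, -6.79808220e-03,
         3.50629772e+01],
       [-9.98135085e-01,  2.83609335e-02, -5.40556067e-02,
         5.69914510e+02],
       [ 5.42259118e-02,  5.27001285e-03, -9.98514786e-01,
         1.16352526e+03],
       [ 0.00000000e+00,  0.00000000e+00,  0.00000000e+00,
         1.00000000e+00]])}
```

View pics/scene0.png

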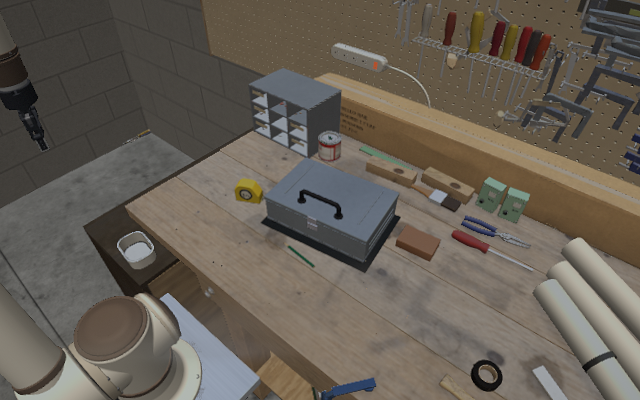

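View pics/top0.png

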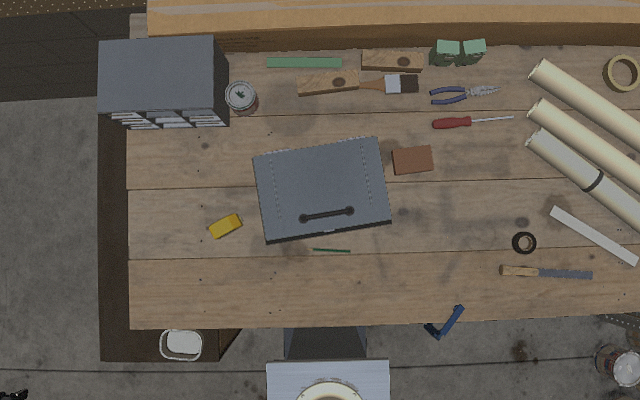

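Scene: the case is mid-bench with the handle at about (302,196)–(340,216). Top: the lid corners are near (253,157), (377,137), (391,222), (266,242), and the bar runs from (303,219) to (352,210). The arm is clear of everything.

```bash
cat > h.py <<'E'
import cv2,numpy as np
from bench import robot
def ray(n,uv):
    c=robot.get_calibration(n);K=c["camera_matrix"];E=c["extrinsics"]
    d=np.array([c["k1"],0,0,0,0.])
    p=cv2.undistortPoints(np.array([[uv]],float),K,d)[0,0]
    R=E[:3,:3];t=E[:3,3]
    return -R.T@t, R.T@np.array([p[0],p[1],1])
def onz(n,uv,z):
    o,d=ray(n,uv);return o+d*(z-o[2])/d[2]
def tri(a,b):
    (o1,d1),(o2,d2)=ray("scene",a),ray("top",b)
    s=np.linalg.lstsq(np.c_[d1,-d2],o2-o1,rcond=None)[0]
    p,q=o1+s[0]*d1,o2+s[1]*d2
    return (p+q)/2,np.linalg.norm(p-q)
E
python3 - <<'E'
from h import *
def comp(n,x0,y0,x1,y1,th):
    im=cv2.imread(f"pics/{n}0.png");g=im.max(2)[y0:y1,x0:x1]
    m=(g<th).astype(np.uint8)
    k,l,s,c=cv2.connectedComponentsWithStats(m,connectivity=8)
    i=1+np.argmax(s[1:,4]);print(n,s[i]+[x0,y0,0,0,0],c[i]+[x0,y0])
    ys,xs=np.where(l==i);return np.c_[xs+x0,ys+y0],np.where(l==i,255,0).astype(np.uint8)
a,_=comp("top",290,195,365,230,55)
r=cv2.minAreaRect(a.astype(np.float32));print(r)
b=cv2.boxPoints(r);print(b)
s,_=comp("scene",290,180,352,225,50)
for n,(x0,y0,x1,y1) in(("scene",(292,180,350,225)),("top",(295,200,360,228))):
    im=cv2.imread(f"pics/{n}0.png")[y0:y1,x0:x1]
    cv2.imwrite(f"pics/{n}c.png",cv2.resize(im,None,fx=8,fy=8,interpolation=cv2.INTER_CUBIC))
C=[onz("top",u,105.5) for u in((253,157),(377,137),(391,222),(266,242))]
for c in C:print(c.round(1))
for z in (98,105,112):
  C=[onz("top",u,z) for u in((253,157),(377,137),(391,222),(266,242))]
  print(z,np.linalg.norm(C[0]-C[1]),np.linalg.norm(C[3]-C[2]),np.linalg.norm(C[0]-C[3]),np.mean(C,0))
for z in(134,141,148):print([onz("top",u,z).round(1) for u in((303,218),(352,210))])
# green pencil / others
for n,u in(("pencil a",(313,249)),("b",(351,251))):print(n,onz("top",u,4).round())
E
```

```text
top [299 207  55  16 257] [326.06614786 214.08171206]
((325.9665222167969, 213.82015991210938), (8.047947883605957, 54.91809844970703), 79.4608154296875)
[[298.23468 214.88655]
 [352.22632 204.8416 ]
 [353.69836 212.75377]
 [299.70673 222.79872]]
scene [298 190  45  29 275] [320.62909091 201.64363636]
[668.2 163.1 105.5]
[ 707.8 -134.3  105.5]
[ 504.1 -160.1  105.5]
[465.3 136.5 105.5]
98 302.1500042221128 301.25758084317135 206.06572153655262 [586.91383983   1.21889646  98.        ]
105 300.2181740064847 299.3314564373214 204.74821704637597 [586.40124829   1.29264288 105.        ]
112 298.2863437908565 297.40533203147135 203.4307125561993 [585.88865675   1.3663893  112.        ]
[array([519.2,  46.7, 134. ]), array([534.4, -66.6, 134. ])]
[array([519.1,  46.5, 141. ]), array([534.2, -66.1, 141. ])]
[array([519. ,  46.2, 148. ]), array([534. , -65.5, 148. ])]
pencil a [440.  27.   4.]
b [432. -70.   4.]
```

View pics/scenec.png

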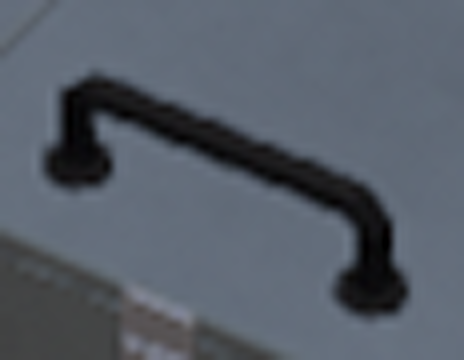

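View pics/topc.png

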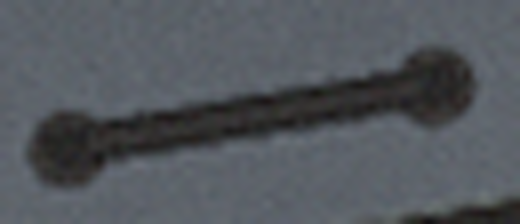

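Run:
```python
from h import *
for a,b in(((303.3,191.2),(303.9,218.2)),((337.4,205.),(349.4,210.8)),((320.4,198.1),(326.6,214.6))):print(tri(a,b))
# case front bottom mat corners are in scene; estimate yaw from lid edges
C=np.array([onz("top",u,105.5) for u in((253,157),(377,137),(391,222),(266,242))])
for i,j in((1,0),(2,3),(3,0),(2,1)):
    d=C[j]-C[i];print(np.arctan2(d[1],d[0]))
```

```text
(array([519.17462644,  43.93806635, 137.29463172]), np.float64(1.6024968909081665))
(array([531.57350038, -58.76986773, 142.75430575]), np.float64(2.9943937077246123))
(array([525.55643393,  -7.89839685, 139.60254907]), np.float64(0.5190990210821093))
1.7031289485672902
1.7008779318981004
0.13035009422004695
0.12603641206681082
```

Call:
step_arm(steps=[{"xyz":[0,0,0],"delta_rot":[0,0,0.96],"jaw":1},{"xyz":[0,0,0],"delta_rot":[0,0,0.96],"jaw":1},{"xyz":[0,0,0],"delta_rot":[0,0,0.96],"jaw":1},{"xyz":[0,0,0],"delta_rot":[0,0,0.96],"jaw":1},{"xyz":[0,0,0],"delta_rot":[0,0,0.96],"jaw":1},{"xyz":[0,0,0],"delta_rot":[0,0,0.96],"jaw":1},{"xyz":[0,0,0],"delta_rot":[0,0,0.96],"jaw":1},{"xyz":[0,0,0],"delta_rot":[0,0,0.96],"jaw":1},{"xyz":[0,0,0],"delta_rot":[0,0,0.96],"jaw":1},{"xyz":[0,0,0],"delta_rot":[0,0,0],"jaw":1}])

```text
time_s: 1.1
tcp_pos: [145.3, 607.6, 230.7]
orientation: [3.141, -0.001, -1.441]
wrist_force: [-0.3, -0.2, -0.3]
finger_gap: 1.002
finger_force: 0.0
```

Call:
step_arm(steps=[{"xyz":[0.82,-0.37,0],"delta_rot":[0,0,0],"jaw":0.6},{"xyz":[0.82,-0.37,0],"delta_rot":[0,0,0],"jaw":0.6},{"xyz":[0.82,-0.37,0],"delta_rot":[0,0,0],"jaw":0.6},{"xyz":[0.82,-0.37,0],"delta_rot":[0,0,0],"jaw":0.6},{"xyz":[0.82,-0.37,0],"delta_rot":[0,0,0],"jaw":0.6},{"xyz":[0.82,-0.37,0],"delta_rot":[0,0,0],"jaw":0.6},{"xyz":[0.82,-0.37,0],"delta_rot":[0,0,0],"jaw":0.6},{"xyz":[0.82,-0.37,0],"delta_rot":[0,0,0],"jaw":0.6}])

```text
time_s: 1.9
tcp_pos: [335.0, 299.9, 231.4]
orientation: [-3.142, 0.0, -1.437]
wrist_force: [0.6, 0.5, -0.4]
finger_gap: 0.605
finger_force: 0.0
```

Call:
step_arm(steps=[{"xyz":[0.82,-0.37,0],"delta_rot":[0,0,0],"jaw":0.6},{"xyz":[0.82,-0.37,0],"delta_rot":[0,0,0],"jaw":0.6},{"xyz":[0.82,-0.37,0],"delta_rot":[0,0,0],"jaw":0.6},{"xyz":[0.82,-0.37,0],"delta_rot":[0,0,0],"jaw":0.6},{"xyz":[0.82,-0.37,0],"delta_rot":[0,0,0],"jaw":0.6},{"xyz":[0.82,-0.37,0],"delta_rot":[0,0,0],"jaw":0.6},{"xyz":[0.82,-0.37,0],"delta_rot":[0,0,0],"jaw":0.6},{"xyz":[0.82,-0.37,0],"delta_rot":[0,0,0],"jaw":0.6},{"xyz":[0,0,0],"delta_rot":[0,0,0],"jaw":0.6}])

```text
time_s: 2.8
tcp_pos: [525.4, -8.2, 230.6]
orientation: [3.141, -0.001, -1.444]
wrist_force: [-0.9, -0.2, -0.1]
finger_gap: 0.595
finger_force: 0.0
```

Call:
step_arm(steps=[{"xyz":[0,0,0.6],"delta_rot":[0,0,0],"jaw":0.6},{"xyz":[0,0,0.6],"delta_rot":[0,0,0],"jaw":0.6},{"xyz":[0,0,0.4],"delta_rot":[0,0,0],"jaw":0.6},{"xyz":[0,0,0.3],"delta_rot":[0,0,0],"jaw":0.6},{"xyz":[0,0,0.2],"delta_rot":[0,0,0],"jaw":0.6},{"xyz":[0,0,0],"delta_rot":[0,0,0],"jaw":0.6}])

```text
time_s: 3.4
tcp_pos: [522.6, -4.3, 125.0]
orientation: [3.138, -0.0, -1.44]
wrist_force: [-0.6, -0.7, 0.4]
finger_gap: 0.601
finger_force: 0.0
```

Run:
```python
from h import *
p=robot.capture("scene")[150:260,250:410,::-1]; cv2.imwrite("pics/s1.png",cv2.resize(p,None,fx=5,fy=5,interpolation=cv2.INTER_CUBIC))
print(robot.observe()["wrist_force"])
```

```text
[ 0.01207229 -0.41897504  1.07607359]
```

View pics/s1.png

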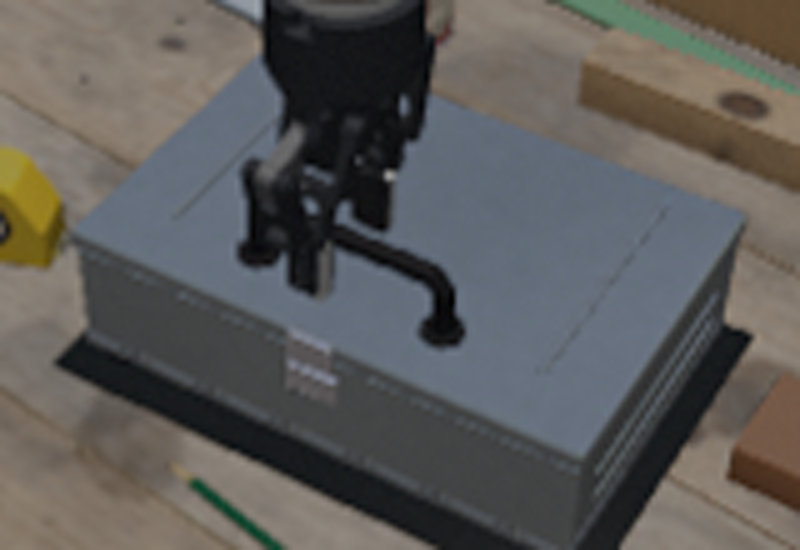

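The fingers straddle the bar, seen at crop (310,270) and (375,200), just left of its middle. Next I lower slightly and grip.

Call:
step_arm(squeeze=40, steps=[{"xyz":[0,0,0.06],"delta_rot":[0,0,0],"jaw":0.3},{"xyz":[0,0,0],"delta_rot":[0,0,0],"jaw":0.0},{"xyz":[0,0,0],"delta_rot":[0,0,0],"jaw":0.0},{"xyz":[0,0,0],"delta_rot":[0,0,0],"jaw":0.0},{"xyz":[0,0,0],"delta_rot":[0,0,0],"jaw":0.0}])

```text
time_s: 3.95
tcp_pos: [526.5, -3.8, 124.4]
orientation: [-3.135, 0.0, -1.44]
wrist_force: [5.2, 0.1, -2.2]
finger_gap: 0.122
finger_force: 39.0
```

Run:
```python
import numpy as np
t=np.radians(np.linspace(0,56,17)+16.86);r=172.4
print(np.c_[-np.diff(-r*np.cos(t)),-np.diff(r*np.sin(t))].round(1)/50)
```

```text
[[-0.068 -0.2  ]
 [-0.08  -0.196]
 [-0.092 -0.19 ]
 [-0.102 -0.184]
 [-0.114 -0.178]
 [-0.124 -0.17 ]
 [-0.134 -0.162]
 [-0.144 -0.154]
 [-0.154 -0.144]
 [-0.162 -0.136]
 [-0.17  -0.124]
 [-0.176 -0.114]
 [-0.184 -0.104]
 [-0.19  -0.092]
 [-0.194 -0.08 ]
 [-0.2   -0.068]]
```

Call:
step_arm(steps=[{"xyz":[0,-0.068,-0.2],"delta_rot":[0,0,0],"jaw":0},{"xyz":[0,-0.08,-0.196],"delta_rot":[0,0,0],"jaw":0},{"xyz":[0,-0.092,-0.19],"delta_rot":[0,0,0],"jaw":0},{"xyz":[0,-0.102,-0.184],"delta_rot":[0,0,0],"jaw":0},{"xyz":[0,0,0],"delta_rot":[0,0,0],"jaw":0}])

```text
time_s: 4.45
tcp_pos: [541.7, -1.6, 161.4]
orientation: [-3.14, 0.001, -1.441]
wrist_force: [3.8, 2.6, -5.4]
finger_gap: 0.123
finger_force: 39.7
```

Call:
step_arm(steps=[{"xyz":[0,-0.114,-0.178],"delta_rot":[0,0,0],"jaw":0},{"xyz":[0,-0.124,-0.17],"delta_rot":[0,0,0],"jaw":0},{"xyz":[0,-0.134,-0.162],"delta_rot":[0,0,0],"jaw":0},{"xyz":[0,-0.144,-0.154],"delta_rot":[0,0,0],"jaw":0},{"xyz":[0,-0.154,-0.144],"delta_rot":[0,0,0],"jaw":0},{"xyz":[0,-0.162,-0.136],"delta_rot":[0,0,0],"jaw":0},{"xyz":[0,0,0],"delta_rot":[0,0,0],"jaw":0}])

```text
time_s: 5.15
tcp_pos: [580.8, 3.8, 210.3]
orientation: [3.138, 0.001, -1.441]
wrist_force: [-5.4, 4.6, -1.5]
finger_gap: 0.118
finger_force: 39.3
```

Call:
step_arm(steps=[{"xyz":[0,-0.17,-0.124],"delta_rot":[0,0,0],"jaw":0},{"xyz":[0,-0.176,-0.114],"delta_rot":[0,0,0],"jaw":0},{"xyz":[0,-0.184,-0.104],"delta_rot":[0,0,0],"jaw":0},{"xyz":[0,-0.19,-0.092],"delta_rot":[0,0,0],"jaw":0},{"xyz":[0,-0.194,-0.08],"delta_rot":[0,0,0],"jaw":0},{"xyz":[0,-0.2,-0.068],"delta_rot":[0,0,0],"jaw":0},{"xyz":[0,0,0],"delta_rot":[0,0,0],"jaw":0},{"xyz":[0,0,0],"delta_rot":[0,0,0],"jaw":0}])

```text
time_s: 5.95
tcp_pos: [636.9, 11.5, 243.1]
orientation: [-3.139, 0.0, -1.439]
wrist_force: [-7.1, 7.1, 5.8]
finger_gap: 0.119
finger_force: 40.1
```

Run:
```python
from h import *
p=robot.capture("scene")[120:260,240:420,::-1]; cv2.imwrite("pics/s2.png",cv2.resize(p,None,fx=4,fy=4,interpolation=cv2.INTER_CUBIC))
o=robot.observe();print(o["wrist_force"],o["tcp_pos"],o["torque"])
```

```text
[-6.71872017  7.18465862  6.3234667 ] [636.95575609  11.51905618 243.11473862] [1.90240935 2.11940287 0.22832087]
```

View pics/s2.png

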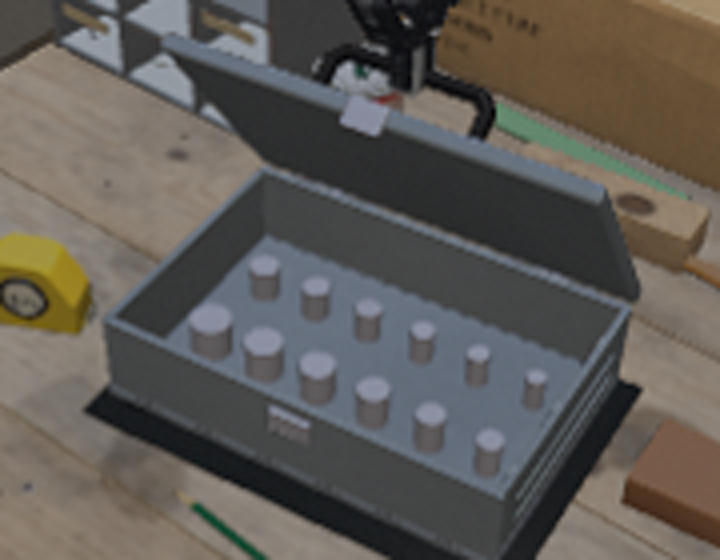

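The lid is open near 55–60°, with its front edge at crop (168,40)–(600,190). I'll compute the angle from its corners.

Run:
```python
from h import *
ex=np.array([np.cos(.13),np.sin(.13),0]);ey=np.array([-ex[1],ex[0],0]);c=np.array([587,1,0.])
for uv,y in(((282.3,130),152),((391,167),-152)):
    o,d=ray("scene",uv);s=(y-(o-c)@ey)/(d@ey);p=o+s*d-c
    x=p@ex;print(x,p[2],np.degrees(np.arctan2(p[2]-93,100-x)),np.hypot(p[2]-93,100-x))
```

```text
-1.9182989945550868 252.99881410381226 57.50310444838985 189.70229356697246
-12.785697149338427 269.4509823189728 57.413694413022704 209.41719758127016
```

Call:
step_arm(steps=[{"xyz":[0,0,0],"delta_rot":[0,0,0],"jaw":0.28},{"xyz":[0,0,0],"delta_rot":[0,0,0],"jaw":0.28},{"xyz":[0,0,0],"delta_rot":[0,0,0],"jaw":0.28}])

```text
time_s: 6.3
tcp_pos: [638.0, 9.8, 239.8]
orientation: [-3.139, -0.001, -1.441]
wrist_force: [0.2, -0.1, -0.2]
finger_gap: 0.278
finger_force: 0.0
```

Call:
step_arm(steps=[{"xyz":[0,0,-0.2],"delta_rot":[0,0,0],"jaw":0.28},{"xyz":[0,0,-0.4],"delta_rot":[0,0,0],"jaw":0.28},{"xyz":[0,0,-0.5],"delta_rot":[0,0,0],"jaw":0.28},{"xyz":[0,0,-0.3],"delta_rot":[0,0,0],"jaw":0.28},{"xyz":[0,0,0],"delta_rot":[0,0,0],"jaw":0.28}])

```text
time_s: 6.8
tcp_pos: [638.6, 10.0, 312.0]
orientation: [-3.135, -0.001, -1.441]
wrist_force: [0.7, -0.0, 0.1]
finger_gap: 0.275
finger_force: 0.0
```

Run:
```python
from h import *
p=robot.capture("scene")[:,:,::-1]; cv2.imwrite("pics/w1.png",p)
o=robot.observe();print(o["wrist_force"],o["tcp_pos"])
```

```text
[-0.79574766  0.10547981 -0.33266514] [637.71363569  10.19733189 309.75018515]
```

Call:
step_arm(steps=[{"xyz":[0,0,0],"delta_rot":[0,0,0],"jaw":0.28},{"xyz":[0,0,0],"delta_rot":[0,0,0],"jaw":0.28},{"xyz":[0,0,0],"delta_rot":[0,0,0],"jaw":0.28},{"xyz":[0,0,0],"delta_rot":[0,0,0],"jaw":0.28},{"xyz":[0,0,0],"delta_rot":[0,0,0],"jaw":0.28},{"xyz":[0,0,0],"delta_rot":[0,0,0],"jaw":0.28},{"xyz":[0,0,0],"delta_rot":[0,0,0],"jaw":0.28},{"xyz":[0,0,0],"delta_rot":[0,0,0],"jaw":0.28},{"xyz":[0,0,0],"delta_rot":[0,0,0],"jaw":0.28},{"xyz":[0,0,0],"delta_rot":[0,0,0],"jaw":0.28}])

```text
time_s: 7.85
tcp_pos: [637.1, 10.4, 308.1]
orientation: [-3.142, 0.0, -1.441]
wrist_force: [1.0, 0.9, -0.2]
finger_gap: 0.279
finger_force: 0.0
```

Call:
step_arm(steps=[{"xyz":[0,0,0],"delta_rot":[0,0,0],"jaw":0.28},{"xyz":[0,0,0],"delta_rot":[0,0,0],"jaw":0.28},{"xyz":[0,0,0],"delta_rot":[0,0,0],"jaw":0.28},{"xyz":[0,0,0],"delta_rot":[0,0,0],"jaw":0.28},{"xyz":[0,0,0],"delta_rot":[0,0,0],"jaw":0.28},{"xyz":[0,0,0],"delta_rot":[0,0,0],"jaw":0.28},{"xyz":[0,0,0],"delta_rot":[0,0,0],"jaw":0.28},{"xyz":[0,0,0],"delta_rot":[0,0,0],"jaw":0.28},{"xyz":[0,0,0],"delta_rot":[0,0,0],"jaw":0.28},{"xyz":[0,0,0],"delta_rot":[0,0,0],"jaw":0.28}])

```text
time_s: 8.85
tcp_pos: [637.1, 10.4, 308.1]
orientation: [-3.142, 0.0, -1.441]
wrist_force: [0.4, -0.6, 0.6]
finger_gap: 0.281
finger_force: 0.0
```

Call:
step_arm(steps=[{"xyz":[0,0,0],"delta_rot":[0,0,0],"jaw":0.28},{"xyz":[0,0,0],"delta_rot":[0,0,0],"jaw":0.28},{"xyz":[0,0,0],"delta_rot":[0,0,0],"jaw":0.28},{"xyz":[0,0,0],"delta_rot":[0,0,0],"jaw":0.28}])

```text
time_s: 9.25
tcp_pos: [637.1, 10.4, 308.1]
orientation: [3.142, -0.0, -1.441]
wrist_force: [0.1, -0.2, 0.6]
finger_gap: 0.28
finger_force: 0.0
```

Run:
```python
from h import *
p=robot.capture("scene")[:,:,::-1]; cv2.imwrite("pics/w2.png",p)
a=cv2.imread("pics/w1.png")
d=cv2.absdiff(a,p).max(2)[120:260,240:420];print((d>30).sum(),d.mean())
cv2.imwrite("pics/w2c.png",cv2.resize(p[90:260,240:420],None,fx=3.5,fy=3.5,interpolation=cv2.INTER_CUBIC))
```

```text
13 0.9695238095238096
```

View pics/w2c.png

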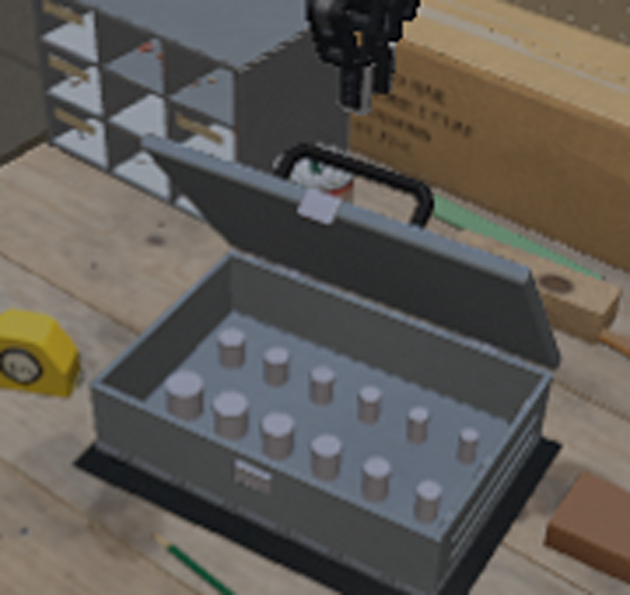

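The lid stood for 2.4 s with nothing touching it; the two images match apart from 13 noise pixels. Now I regrip and lower it.

Call:
step_arm(squeeze=40, steps=[{"xyz":[0,0,0.4],"delta_rot":[0,0,0],"jaw":0.28},{"xyz":[0,0,0.5],"delta_rot":[0,0,0],"jaw":0.28},{"xyz":[0,0,0.34],"delta_rot":[0,0,0],"jaw":0.28},{"xyz":[0,0,0.12],"delta_rot":[0,0,0],"jaw":0.28},{"xyz":[0,0,0],"delta_rot":[0,0,0],"jaw":0.28}])

```text
time_s: 9.8
tcp_pos: [636.9, 10.3, 239.4]
orientation: [3.14, -0.0, -1.441]
wrist_force: [-0.2, 0.0, 0.6]
finger_gap: 0.28
finger_force: 0.0
```

Call:
step_arm(steps=[{"xyz":[0,0,0],"delta_rot":[0,0,0],"jaw":0},{"xyz":[0,0,0],"delta_rot":[0,0,0],"jaw":0},{"xyz":[0,0,0],"delta_rot":[0,0,0],"jaw":0},{"xyz":[0,0,0],"delta_rot":[0,0,0],"jaw":0}])

```text
time_s: 10.2
tcp_pos: [637.4, 10.3, 241.3]
orientation: [-3.14, -0.0, -1.441]
wrist_force: [-1.7, -0.4, 2.2]
finger_gap: 0.123
finger_force: 39.4
```

Call:
step_arm(steps=[{"xyz":[0,0.2,0.068],"delta_rot":[0,0,0],"jaw":0},{"xyz":[0,0.194,0.08],"delta_rot":[0,0,0],"jaw":0},{"xyz":[0,0.19,0.092],"delta_rot":[0,0,0],"jaw":0},{"xyz":[0,0.184,0.104],"delta_rot":[0,0,0],"jaw":0},{"xyz":[0,0.176,0.114],"delta_rot":[0,0,0],"jaw":0},{"xyz":[0,0.17,0.124],"delta_rot":[0,0,0],"jaw":0},{"xyz":[0,0.162,0.136],"delta_rot":[0,0,0],"jaw":0},{"xyz":[0,0.154,0.144],"delta_rot":[0,0,0],"jaw":0},{"xyz":[0,0,0],"delta_rot":[0,0,0],"jaw":0}])

```text
time_s: 11.1
tcp_pos: [565.1, 0.4, 195.6]
orientation: [3.14, -0.0, -1.442]
wrist_force: [2.4, -3.5, -2.8]
finger_gap: 0.122
finger_force: 39.5
```

Call:
step_arm(steps=[{"xyz":[0,0.144,0.154],"delta_rot":[0,0,0],"jaw":0},{"xyz":[0,0.134,0.162],"delta_rot":[0,0,0],"jaw":0},{"xyz":[0,0.124,0.17],"delta_rot":[0,0,0],"jaw":0},{"xyz":[0,0.114,0.178],"delta_rot":[0,0,0],"jaw":0},{"xyz":[0,0.102,0.184],"delta_rot":[0,0,0],"jaw":0},{"xyz":[0,0,0],"delta_rot":[0,0,0],"jaw":0}])

```text
time_s: 11.7
tcp_pos: [535.3, -3.8, 152.8]
orientation: [-3.141, -0.001, -1.442]
wrist_force: [6.2, -6.6, -8.4]
finger_gap: 0.12
finger_force: 39.0
```

Call:
step_arm(steps=[{"xyz":[0,0.046,0.095],"delta_rot":[0,0,0],"jaw":0},{"xyz":[0,0.046,0.095],"delta_rot":[0,0,0],"jaw":0},{"xyz":[0,0.04,0.098],"delta_rot":[0,0,0],"jaw":0},{"xyz":[0,0.04,0.098],"delta_rot":[0,0,0],"jaw":0},{"xyz":[0,0.02,0.05],"delta_rot":[0,0,0],"jaw":0},{"xyz":[0,0,0],"delta_rot":[0,0,0],"jaw":0},{"xyz":[0,0,0],"delta_rot":[0,0,0],"jaw":0}])

```text
time_s: 12.4
tcp_pos: [527.2, -4.9, 132.3]
orientation: [-3.139, -0.001, -1.441]
wrist_force: [5.8, -6.8, -3.0]
finger_gap: 0.118
finger_force: 38.9
```

Call:
step_arm(steps=[{"xyz":[0,0.015,0.04],"delta_rot":[0,0,0],"jaw":0},{"xyz":[0,0.015,0.04],"delta_rot":[0,0,0],"jaw":0},{"xyz":[0,0.015,0.04],"delta_rot":[0,0,0],"jaw":0},{"xyz":[0,0,0],"delta_rot":[0,0,0],"jaw":0}])

```text
time_s: 12.8
tcp_pos: [526.7, -5.0, 130.3]
orientation: [-3.134, -0.002, -1.439]
wrist_force: [0.9, -5.8, 13.8]
finger_gap: 0.116
finger_force: 40.6
```

Run:
```python
from h import *
p=robot.capture("scene")[:,:,::-1]; a=cv2.imread("pics/scene0.png")
v=np.vstack([a[165:265,255:405],p[165:265,255:405]])
cv2.imwrite("pics/s3.png",cv2.resize(v,None,fx=3,fy=3,interpolation=cv2.INTER_CUBIC))
```

```text
(no output)
```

View pics/s3.png

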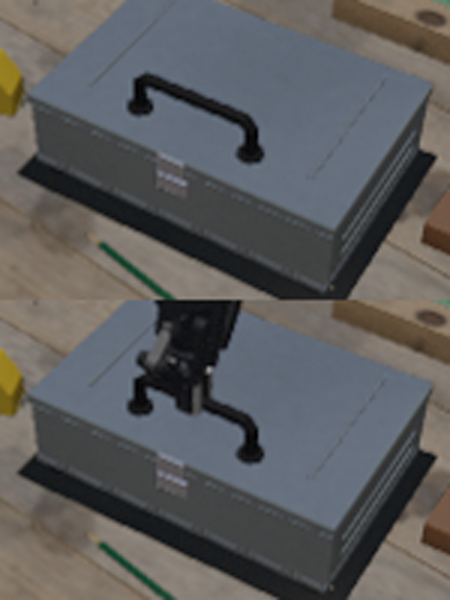

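Lower panel: the lid looks shut, with the posts at the same pixels as before (post base at about (250,152)). I'll release and go to the press spot on the left side.

Call:
step_arm(steps=[{"xyz":[0,0,0],"delta_rot":[0,0,0],"jaw":0.6},{"xyz":[0,0,0],"delta_rot":[0,0,0],"jaw":0.6},{"xyz":[0,0,0],"delta_rot":[0,0,0],"jaw":0.6},{"xyz":[0,0,-0.3],"delta_rot":[0,0,0],"jaw":0.6},{"xyz":[0,0,-0.5],"delta_rot":[0,0,0],"jaw":0.6},{"xyz":[0,0,-0.4],"delta_rot":[0,0,0],"jaw":0.6},{"xyz":[0,0,0],"delta_rot":[0,0,0],"jaw":0.6}])

```text
time_s: 13.55
tcp_pos: [525.0, -3.8, 188.9]
orientation: [-3.137, 0.0, -1.441]
wrist_force: [-0.1, 0.6, -0.4]
finger_gap: 0.6
finger_force: 0.0
```

Call:
step_arm(steps=[{"xyz":[-0.5,0.07,0],"delta_rot":[0,0,0],"jaw":0},{"xyz":[-0.5,0.07,0],"delta_rot":[0,0,0],"jaw":0},{"xyz":[-0.5,0.06,0],"delta_rot":[0,0,0],"jaw":0},{"xyz":[-0.25,0.03,0],"delta_rot":[0,0,0],"jaw":0},{"xyz":[0,0,0],"delta_rot":[0,0,0],"jaw":0},{"xyz":[0,0,0],"delta_rot":[0,0,0],"jaw":0}])

```text
time_s: 14.15
tcp_pos: [500.7, 80.8, 186.1]
orientation: [3.14, -0.0, -1.441]
wrist_force: [-1.4, 0.5, 1.0]
finger_gap: 0.003
finger_force: 0.0
```

Call:
step_arm(steps=[{"xyz":[0,0,0.4],"delta_rot":[0,0,0],"jaw":0},{"xyz":[0,0,0.4],"delta_rot":[0,0,0],"jaw":0},{"xyz":[0,0,0.3],"delta_rot":[0,0,0],"jaw":0},{"xyz":[0,0,0.1],"delta_rot":[0,0,0],"jaw":0},{"xyz":[0,0,0.06],"delta_rot":[0,0,0],"jaw":0},{"xyz":[0,0,0],"delta_rot":[0,0,0],"jaw":0}])

```text
time_s: 14.75
tcp_pos: [501.4, 80.6, 123.9]
orientation: [-3.141, -0.0, -1.442]
wrist_force: [-0.0, -0.5, 0.3]
finger_gap: 0.004
finger_force: 0.0
```

Call:
step_arm(steps=[{"xyz":[0,0,0.03],"delta_rot":[0,0,0],"jaw":0},{"xyz":[0,0,0.03],"delta_rot":[0,0,0],"jaw":0},{"xyz":[0,0,0],"delta_rot":[0,0,0],"jaw":0}])

```text
time_s: 15.05
tcp_pos: [501.2, 81.0, 121.0]
orientation: [-3.141, 0.0, -1.441]
wrist_force: [-0.1, -0.1, 0.3]
finger_gap: 0.0
finger_force: 0.0
```

Call:
step_arm(steps=[{"xyz":[0,0,0.03],"delta_rot":[0,0,0],"jaw":0},{"xyz":[0,0,0.03],"delta_rot":[0,0,0],"jaw":0},{"xyz":[0,0,0],"delta_rot":[0,0,0],"jaw":0}])

```text
time_s: 15.35
tcp_pos: [501.0, 80.9, 117.6]
orientation: [3.141, -0.0, -1.441]
wrist_force: [-0.7, 0.0, -0.4]
finger_gap: 0.002
finger_force: 0.0
```

Call:
step_arm(steps=[{"xyz":[0,0,0.03],"delta_rot":[0,0,0],"jaw":0},{"xyz":[0,0,0.03],"delta_rot":[0,0,0],"jaw":0},{"xyz":[0,0,0],"delta_rot":[0,0,0],"jaw":0}])

```text
time_s: 15.65
tcp_pos: [500.9, 80.8, 114.5]
orientation: [3.141, -0.0, -1.441]
wrist_force: [0.7, -0.6, -0.3]
finger_gap: 0.0
finger_force: 0.0
```

Call:
step_arm(steps=[{"xyz":[0,0,0.02],"delta_rot":[0,0,0],"jaw":0},{"xyz":[0,0,0.02],"delta_rot":[0,0,0],"jaw":0},{"xyz":[0,0,0],"delta_rot":[0,0,0],"jaw":0}])

```text
time_s: 15.95
tcp_pos: [501.0, 80.9, 112.7]
orientation: [3.141, -0.0, -1.441]
wrist_force: [-0.1, 0.6, 0.4]
finger_gap: 0.002
finger_force: 0.0
```

Call:
step_arm(steps=[{"xyz":[0,0,0.02],"delta_rot":[0,0,0],"jaw":0},{"xyz":[0,0,0.02],"delta_rot":[0,0,0],"jaw":0},{"xyz":[0,0,0],"delta_rot":[0,0,0],"jaw":0}])

```text
time_s: 16.25
tcp_pos: [501.0, 80.9, 110.7]
orientation: [3.141, -0.0, -1.441]
wrist_force: [0.3, -0.0, 0.1]
finger_gap: 0.002
finger_force: 0.0
```

Call:
step_arm(steps=[{"xyz":[0,0,0.02],"delta_rot":[0,0,0],"jaw":0},{"xyz":[0,0,0],"delta_rot":[0,0,0],"jaw":0}])

```text
time_s: 16.45
tcp_pos: [501.0, 80.9, 109.7]
orientation: [3.141, -0.0, -1.441]
wrist_force: [0.2, -0.7, 0.8]
finger_gap: 0.002
finger_force: 0.0
```

Call:
step_arm(steps=[{"xyz":[0,0,0.02],"delta_rot":[0,0,0],"jaw":0},{"xyz":[0,0,0],"delta_rot":[0,0,0],"jaw":0}])

```text
time_s: 16.65
tcp_pos: [501.1, 80.9, 108.7]
orientation: [3.141, -0.0, -1.441]
wrist_force: [1.1, 0.6, -1.0]
finger_gap: -0.003
finger_force: 0.0
```

Call:
step_arm(steps=[{"xyz":[0,0,0.02],"delta_rot":[0,0,0],"jaw":0},{"xyz":[0,0,0.01],"delta_rot":[0,0,0],"jaw":0},{"xyz":[0,0,0],"delta_rot":[0,0,0],"jaw":0}])

```text
time_s: 16.95
tcp_pos: [501.1, 80.9, 107.2]
orientation: [3.141, -0.0, -1.441]
wrist_force: [-0.4, 0.3, -0.2]
finger_gap: -0.002
finger_force: 0.0
```

Call:
step_arm(steps=[{"xyz":[0,0,0.02],"delta_rot":[0,0,0],"jaw":0},{"xyz":[0,0,0],"delta_rot":[0,0,0],"jaw":0}])

```text
time_s: 17.15
tcp_pos: [501.0, 80.9, 106.2]
orientation: [3.141, -0.0, -1.441]
wrist_force: [-0.0, -0.6, -0.7]
finger_gap: 0.002
finger_force: 0.0
```

Call:
step_arm(steps=[{"xyz":[0,0,0.02],"delta_rot":[0,0,0],"jaw":0},{"xyz":[0,0,0],"delta_rot":[0,0,0],"jaw":0}])

```text
time_s: 17.35
tcp_pos: [501.1, 80.9, 105.2]
orientation: [3.141, -0.0, -1.441]
wrist_force: [-0.0, -0.1, -0.7]
finger_gap: -0.002
finger_force: 0.0
```

Call:
step_arm(steps=[{"xyz":[0,0,0.02],"delta_rot":[0,0,0],"jaw":0},{"xyz":[0,0,0],"delta_rot":[0,0,0],"jaw":0}])

```text
time_s: 17.55
tcp_pos: [501.0, 80.9, 104.2]
orientation: [3.141, -0.0, -1.441]
wrist_force: [0.6, -0.3, -0.7]
finger_gap: 0.001
finger_force: 0.0
```

Call:
step_arm(steps=[{"xyz":[0,0,0.02],"delta_rot":[0,0,0],"jaw":0},{"xyz":[0,0,0],"delta_rot":[0,0,0],"jaw":0}])

```text
time_s: 17.75
tcp_pos: [501.0, 80.8, 103.2]
orientation: [3.141, -0.0, -1.441]
wrist_force: [-0.4, -0.4, -0.9]
finger_gap: 0.001
finger_force: 0.0
```

Call:
step_arm(steps=[{"xyz":[0,0,0.02],"delta_rot":[0,0,0],"jaw":0},{"xyz":[0,0,0],"delta_rot":[0,0,0],"jaw":0}])

```text
time_s: 17.95
tcp_pos: [501.2, 80.9, 102.3]
orientation: [-3.142, -0.0, -1.441]
wrist_force: [-0.5, -0.1, 0.0]
finger_gap: 0.0
finger_force: 0.0
```

Call:
step_arm(steps=[{"xyz":[0,0,0.02],"delta_rot":[0,0,0],"jaw":0},{"xyz":[0,0,0],"delta_rot":[0,0,0],"jaw":0}])

```text
time_s: 18.15
tcp_pos: [501.2, 80.9, 102.2]
orientation: [-3.141, -0.0, -1.441]
wrist_force: [-2.1, 0.0, 5.4]
finger_gap: -0.003
finger_force: 3.0
```

Call:
step_arm(steps=[{"xyz":[0,0,0.02],"delta_rot":[0,0,0],"jaw":0},{"xyz":[0,0,0],"delta_rot":[0,0,0],"jaw":0}])

```text
time_s: 18.35
tcp_pos: [501.3, 80.9, 102.2]
orientation: [-3.141, -0.0, -1.44]
wrist_force: [-5.1, -0.6, 12.6]
finger_gap: 0.001
finger_force: 5.9
```

Call:
step_arm(steps=[{"xyz":[0,0,0.02],"delta_rot":[0,0,0],"jaw":0},{"xyz":[0,0,0],"delta_rot":[0,0,0],"jaw":0}])

```text
time_s: 18.55
tcp_pos: [501.3, 80.9, 102.1]
orientation: [-3.141, -0.001, -1.44]
wrist_force: [-6.5, 0.5, 17.8]
finger_gap: 0.003
finger_force: 8.8
```

Call:
step_arm(steps=[{"xyz":[0,0,-0.018],"delta_rot":[0,0,0],"jaw":0},{"xyz":[0,0,0],"delta_rot":[0,0,0],"jaw":0}])

```text
time_s: 18.75
tcp_pos: [501.3, 80.9, 102.2]
orientation: [-3.141, -0.0, -1.44]
wrist_force: [-4.6, 0.3, 12.2]
finger_gap: 0.001
finger_force: 6.1
```

Holding at 12 N.

Call:
step_arm(steps=[{"xyz":[0,0,0],"delta_rot":[0,0,0],"jaw":0},{"xyz":[0,0,0],"delta_rot":[0,0,0],"jaw":0},{"xyz":[0,0,0],"delta_rot":[0,0,0],"jaw":0},{"xyz":[0,0,0],"delta_rot":[0,0,0],"jaw":0},{"xyz":[0,0,0],"delta_rot":[0,0,0],"jaw":0}])

```text
time_s: 19.25
tcp_pos: [501.2, 80.9, 102.1]
orientation: [-3.141, -0.0, -1.44]
wrist_force: [-4.4, 0.4, 13.0]
finger_gap: 0.001
finger_force: 6.2
```

Call:
step_arm(steps=[{"xyz":[0,0,0],"delta_rot":[0,0,0],"jaw":0},{"xyz":[0,0,0],"delta_rot":[0,0,0],"jaw":0},{"xyz":[0,0,0],"delta_rot":[0,0,0],"jaw":0},{"xyz":[0,0,0],"delta_rot":[0,0,0],"jaw":0},{"xyz":[0,0,0],"delta_rot":[0,0,0],"jaw":0}])

```text
time_s: 19.75
tcp_pos: [501.2, 80.9, 102.2]
orientation: [-3.141, -0.0, -1.44]
wrist_force: [-4.2, -0.5, 12.7]
finger_gap: 0.002
finger_force: 6.2
```

Call:
step_arm(steps=[{"xyz":[0,0,-0.1],"delta_rot":[0,0,0],"jaw":0},{"xyz":[0,0,-0.5],"delta_rot":[0,0,0],"jaw":0},{"xyz":[0,0,-0.8],"delta_rot":[0,0,0],"jaw":0},{"xyz":[0,0,-0.8],"delta_rot":[0,0,0],"jaw":0},{"xyz":[-0.8,0,-0.5],"delta_rot":[0,0,0],"jaw":0},{"xyz":[-1,0,0],"delta_rot":[0,0,0],"jaw":0},{"xyz":[-1,0,0],"delta_rot":[0,0,0],"jaw":0},{"xyz":[-1,0,0],"delta_rot":[0,0,0],"jaw":0},{"xyz":[0,0,0],"delta_rot":[0,0,0],"jaw":0},{"xyz":[0,0,0],"delta_rot":[0,0,0],"jaw":0}])

```text
time_s: 20.75
tcp_pos: [476.0, 270.3, 234.6]
orientation: [3.141, -0.001, -1.439]
wrist_force: [0.7, -0.5, 1.2]
finger_gap: 0.001
finger_force: 0.0
```

Run:
```python
from h import *
a=cv2.imread("pics/scene0.png")
p=robot.capture("scene")[:,:,::-1].copy()
d=cv2.absdiff(a,p).max(2)
print([(d[y0:y1,x0:x1]>40).sum() for x0,y0,x1,y1 in((255,180,405,270),(232,175,265,208),(283,240,320,272),(392,220,445,262))])
t=robot.capture("top")[:,:,::-1].copy(); cv2.imwrite("pics/tf.png",t)
v=np.vstack([p[140:275,220:450],t[125:260,200:430]])
cv2.imwrite("pics/f.png",cv2.resize(v,None,fx=2.2,fy=2.2,interpolation=cv2.INTER_CUBIC))
```

```text
[np.int64(0), np.int64(0), np.int64(0), np.int64(0)]
```

View pics/f.png

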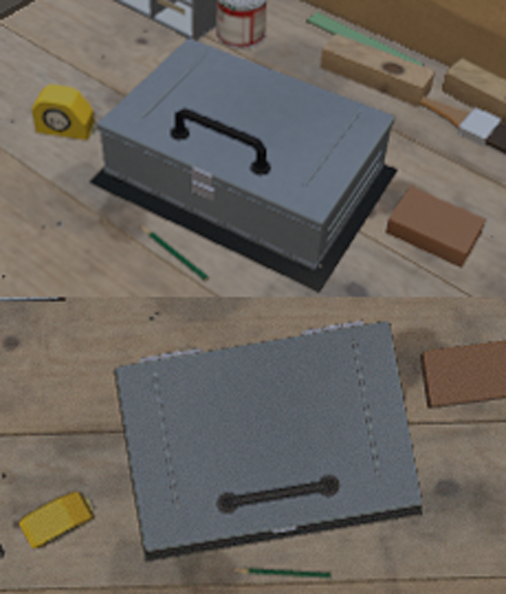

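The lid is shut: no pixels differ from the first image over the case, tape measure, sanding block or pencil. The arm is clear of the case.

```bash
python3 -c "
from bench import robot
print(robot.close_job())"
```

```text
the job is handed in; nothing more can be done
None
```

The job is handed in after about 21 s: the lid stood by itself at about 57° for 2.4 s, was lowered gently, pressed at about 12–13 N for a second (briefly 18 N while setting the force) and left shut, with the tape measure, sanding block and pencil unmoved.

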